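Grease the sander's bearing

TASK

Lift the push grease gun up off the parking peg on its wooden stand, then press its mouth squarely onto the tilted grease nipple of the disc sander's bearing until it snaps over the ball head, and push it fully home against its spring. Finish while still gripping the gun and holding it pressed home; do not disturb the glue bottle, sanding block or screwdriver.

Things in the scene. Friction and masses are not known exactly. Their poses are not given: they have to be found in the camera images.
- gun_grip (a point): Push grease gun, bare metal, about 0.24 kg, 112 mm long, standing mouth-down over the stand's peg. Point: on its axis, middle of its hexagonal barrel (28 mm across flats, 58 mm long, from z -29 to +29 mm; flats face its own +-y and every 60 degrees). Its z runs from mouth to black cap: mouth plane at z = -71, cap (30 mm diameter) ends at +41 mm.
- gun_mouth (a point): Centre of the gun's open lower end, in the mouth plane; axes as the gun's. The steel skirt above it is 42 mm long, 29 mm outside, flaring to 37 mm at the mouth; bore 22 mm, flared to about 30 mm at the mouth. Inside, 10 mm up, four sprung jaws leave an 11 mm opening; a sprung rubber seal sits 21 mm up.
- stand: Fixed plywood stand, 80 x 90 x 40 mm, with a steel disc (44 mm diameter, top 46 mm above the bench) on which the gun's mouth rests, and an upright 8 mm peg that goes 16 mm into the mouth (peg top 62 mm above the bench). Origin: centre of the underside, on the peg's axis; z up.
- nipple: Fixed steel grease nipple on the grey bearing block of the disc sander. Origin: on its axis at the flat round face (40 mm diameter) it stands on; z outward along the nipple, leaning 30 degrees from vertical, roughly towards the robot. Along z: 17 mm collar to 6 mm, 9 mm neck, 16 mm ball head centred at 26 mm. The sander's motor and disc lie to its +y, tops 148 and 169 mm above the bench.
- nipple_tip (a point): Top of the ball head, 34 mm out along the nipple's axis. As the gun is pressed on, the jaws touch the ball with the mouth 23 mm from the flat face; snapping takes 10 to 15 N and is over at 10 mm; then the spring pushes back, 6 N rising to 13 N when the mouth meets the flat face (hard stop). Let go, the gun backs off about 8 mm. Any turn about the axis will do.
- glue_mid (a point): White glue bottle with black cap, 56 mm diameter, 120 mm high, loose bystander; point at its centre, 60 mm up.
- block_mid (a point): Cork sanding block, 70 x 40 x 30 mm, loose bystander; point at its centre.
- screwdriver_grip (a point): Black-handled screwdriver lying on the bench, loose bystander; point in its handle.
There are look-alikes about, which are no part of the job. Of the things that look like the part that bears gun_grip, the smaller one is meant. What is shaped like the stand but purple is not meant.

How it is judged:
By the outcome, as a careful person would: the job done as asked, in the order asked, and still so for the second after the job is handed in, while the arm keeps its last pose, push and grip.
It also fails if it takes over 40 s, if anything falls off the work surface, if the arm or the gripper's body presses on something with over 40 N, if the wrist force passes 120 N, or if a joint passes its speed limit or range.

ROBOT

A 6-joint arm with a two-finger parallel gripper is mounted at the origin on the work surface. World frame = base frame: x ahead of the robot, y to its left, z up, the work surface at z = 0. Lengths are in m, angles in degrees, forces in N, time in s.
With the tool pointing down it reaches from about 0.25 to 0.725 m from the base axis. Payload 9.7 kg.
Tool frame: the origin (TCP) lies at the centre of the arm's flange, where the gripper is bolted on; the fingertips stand 173 mm ahead of it and the grasp point (between the pads) lies 155 mm ahead of it; z points along the fingers, y is the line along which they close (so a half turn about z gives the same grasp; the last joint's range is limited). The gripper opens to 85 mm and grips with 20 to 120 N. Pads are 22 mm wide; open, the fingers measure 114 mm over their backs; the gripper's body (76 mm by 85 mm) begins 54 mm behind the grasp point. The pads swing forward as they close: fully open they stand 13 mm farther back than shut.
Start: joints at [-71.906, 4.979, 10.078, 95.1, 0, 90], TCP at [0.171, -0.523, 0.405] pointing down, gripper open.
Joint ranges: [-179.16, 179.16], [-48.56, 103.87], [-65.8, 70.77], [-126.05, 130.52], [-82.76, 87.17], [-180, 180]. Speed limits (degrees/s): [127.2, 127.2, 147.25, 180, 180, 180].

INTERFACE

Orientations are given as [roll, pitch, yaw] about the fixed x, y, z axes, in that order (R = Rz(yaw) Ry(pitch) Rx(roll)).
In Python, from workcell import monitor, camera, get_calibration, bot gives the robot as it stands.
- The arm moves only by the tool carry_out, never from a script. Its argument "targets" is text: rows parted by semicolons, each of 7 numbers parted by spaces: the shift along the tool's x, y, z in units of 0.04 m (1.0 is 0.04 m), then the turn, a rotation vector about the tool's x, y, z in units of 0.1 rad (1.0 is 0.1 rad), then the opening, from -1 (shut) to 1 (fully open), so that 0 is half open. A call has exactly 8 rows; each row shifts and turns the commanded pose from where the row before left it, along the tool's axes as they then stand; what a row does not reach is not made up. A row lasts 1/12 s, in which the tool goes at most 41.7 mm and 7.16 degrees, less where a joint would pass 70% of its speed; a pose out of reach is approached as far as the arm can. A call with a number of a shift or a turn outside -1 to 1 is refused whole. A call with a gripper value outside its range is refused whole. The fingers move at their own pace and stop on an object; "newtons" is the grip in N (left out, the last holds). Time passes only in rows, so rows that do not move let the fingers close, or fill a call up. It gives the time, the measured TCP pose, the force, the opening and the grip force at its end, in the units of the state.
- monitor.get_obs(): the state, without advancing time (a new reading comes with each control period).
- camera(name): name is "scene" or "top"; returns the picture (480x640x3 uint8, red, green, blue); there is no depth.
- get_calibration(name): a dict with "fx", "fy", "cx", "cy" (pixels), "D" ([k1, k2, p1, p2, k3] as OpenCV has them; the pictures are not rectified), "view" (4x4, takes a point from world to camera coordinates). Camera axes: x right, y down, z forward; pixel columns grow to the right and rows downward; lengths in m; the calibration is good to about 2 mm. A picture is of the moment at which its call begins. get_calibration takes no time and is no camera call.
- bot.job_done(): hands the job in; it is judged then, once.
The state is a dict: "time": time; "q": joint angles; "qd": joint speeds; "joint_efforts": joint torques, N m; "ee_pos": TCP position; "tcp_rot": TCP orientation; "wrist_force": force on the tool from outside, world axes, zero at the start; "torque": the same for the moment, N m; "opening": finger opening in m; "grasp_force": force on a finger pad.
Only numpy, scipy, OpenCV 4.12 (cv2) and the standard library are available. Lean on these libraries where they do the work, as an engineer would, in place of code of your own. Each camera call takes 0.05 s, during which the arm holds its last target. There are 200 camera calls.

## Working session

There is one attempt and no reset: what is moved stays moved. The work goes in short steps, Python scripts to look and compute and a tool call to move; the robot and the scene stay as the last step left them, time stands still between calls to the robot, and variables do not carry over. Pictures are saved under pics/ and viewed, at most 10 in all, crops included, and the job is handed in when it is done.

Besides the shell and the picture viewer there is one more tool, called after ">>>" as name(argument=value, ...) on one line, values as JSON. carry_out: Moves the arm, as the interface text tells. Shifts and turns lie within -1 to 1; 1 stands for 0.04 m of shift or 0.1 rad of turn. Its arguments: {"type":"object","properties":{"targets":{"type":"string"},"newtons":{"type":"number"}},"required":["targets"]}

```bash
mkdir -p pics; python3 - <<'E'
from workcell import monitor,camera,get_calibration,bot
import cv2,numpy as np
for n in("scene","top"):
    im=camera(n); cv2.imwrite(f"pics/{n}0.png",im[:,:,::-1]); c=get_calibration(n)
    print(n,c["fx"],c["fy"],c["cx"],c["cy"],c["D"]);print(np.round(c["view"],4).tolist())
print(monitor.get_obs())
E
```

```text
scene 603.4416867650449 603.4416867650449 309.8059134726062 245.32076320458424 [-0.06387815  0.          0.          0.          0.        ]
[[0.6448, 0.7643, 0.0035, -0.2418], [0.6387, -0.5362, -0.5519, -0.3243], [-0.4199, 0.3581, -0.8339, 1.3167], [0.0, 0.0, 0.0, 1.0]]
top 515.3609748279773 515.3609748279773 325.48642522925536 243.00556308717827 [-0.04432027  0.          0.          0.          0.        ]
[[0.0259, -0.9992, 0.0299, -0.1692], [-0.9807, -0.0311, -0.193, 0.5572], [0.1938, -0.0243, -0.9807, 1.0563], [0.0, 0.0, 0.0, 1.0]]
{'time': 0.1, 'q': array([-7.19066017e+01,  5.00636849e+00,  1.00392719e+01,  9.51000484e+01,
       -4.39791901e-04,  8.99991878e+01]), 'qd': array([ 0.0174219 , -0.16748809,  0.12466644, -0.03442177,  0.02709179,
       -0.0348196 ]), 'joint_efforts': array([ 2.46163945e-04, -5.21562552e+01,  4.65654731e+01,  1.60918728e-02,
        2.81438463e-05,  1.33388767e-05]), 'ee_pos': array([ 0.17080898, -0.52279746,  0.4040715 ]), 'tcp_rot': array([-1.79932855e+02,  4.38839730e-04,  1.80942110e+01]), 'wrist_force': array([ 0.99514397, -0.06808027, -0.54556782]), 'torque': array([-0.02356732,  0.0300128 , -0.00491545]), 'grasp_force': 0.0, 'opening': 0.08542092349760846}
```

View pics/scene0.png

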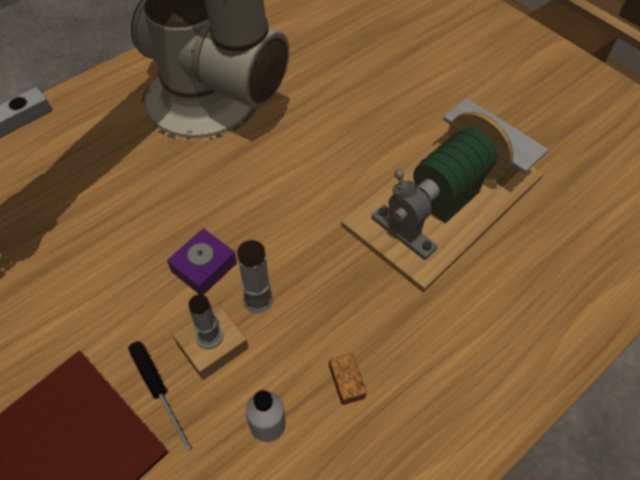

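View pics/top0.png

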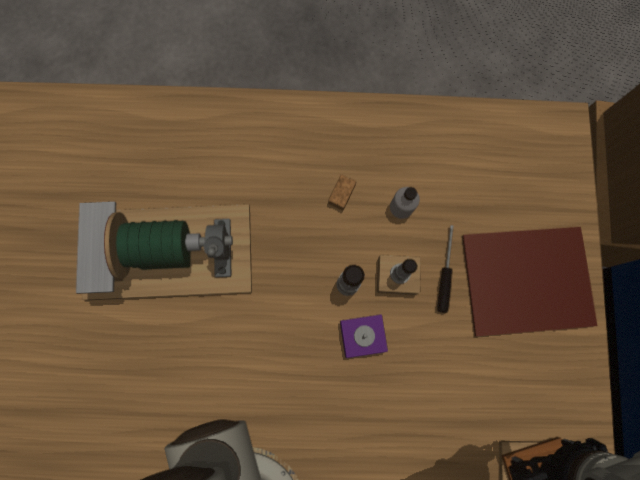

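The scene view shows the gun's cap at about (200,302) on the wooden stand, the larger look-alike at (252,250), and the nipple near (398,175). In the top view the gun's cap is at (406,266) and the bearing is near (215,240). Next I'll zoom in on both.

```bash
python3 - <<'E'
import cv2,numpy as np
s=cv2.imread("pics/scene0.png");t=cv2.imread("pics/top0.png")
def c(im,x,y,w,h): return cv2.resize(im[y:y+h,x:x+w],(400,300),interpolation=cv2.INTER_CUBIC)
a=np.vstack([np.hstack([c(s,160,280,120,90),c(t,360,235,80,60)]),np.hstack([c(s,365,160,80,60),c(t,180,210,80,60)])])
cv2.imwrite("pics/crop0.png",cv2.convertScaleAbs(a,alpha=1.5))
E
```

```text
(no output)
```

View pics/crop0.png

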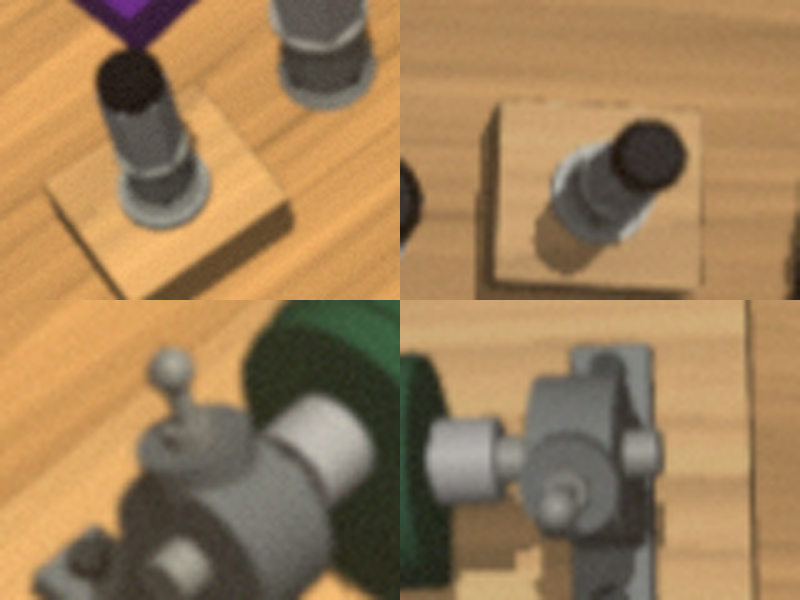

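The crops give the following points:
- **Gun cap:** centre about (409.6,266.4) in top.
- **Nipple ball:** about (399.4,174) in scene and (212,251) in top.
- **Flat face:** centre about (404,188.5) in scene and (214,245) in top.

I'll triangulate these.

```bash
cat > h.py <<'E'
import cv2,numpy as np
from workcell import get_calibration
def ray(n,p):
    c=get_calibration(n);K=np.array([[c["fx"],0,c["cx"]],[0,c["fy"],c["cy"]],[0,0,1]])
    u=cv2.undistortPoints(np.array([[p]],float),K,np.array(c["D"]))[0,0]
    V=np.array(c["view"]);R=V[:3,:3];d=R.T@np.array([u[0],u[1],1]);return -R.T@V[:3,3],d/np.linalg.norm(d)
def plane(n,p,z):
    o,d=ray(n,p);return o+d*(z-o[2])/d[2]
def tri(ps,pt):
    o1,d1=ray("scene",ps);o2,d2=ray("top",pt)
    s=np.linalg.lstsq(np.c_[d1,-d2],o2-o1,rcond=None)[0];a=o1+s[0]*d1;b=o2+s[1]*d2
    return (a+b)/2,np.linalg.norm(a-b)
def proj(n,P):
    c=get_calibration(n);K=np.array([[c["fx"],0,c["cx"]],[0,c["fy"],c["cy"]],[0,0,1]]);V=np.array(c["view"])
    return cv2.projectPoints(np.atleast_2d(P).astype(float),cv2.Rodrigues(V[:3,:3])[0],V[:3,3],K,np.array(c["D"]))[0][:,0]
E
python3 - <<'E'
from h import *
s=cv2.imread("pics/scene0.png");t=cv2.imread("pics/top0.png")
np.set_printoptions(precision=4,suppress=True)
def blob(im,x,y,w,h,th):
    m=(im[y:y+h,x:x+w].max(2)<th).astype(np.uint8);n,l,st,c=cv2.connectedComponentsWithStats(m)
    for i in range(1,n):
        if st[i,4]>30: print(st[i]+[x,y,0,0,0],c[i]+[x,y])
print("top cap");blob(t,395,253,35,30,48)
print("scene cap");blob(s,180,285,40,40,40)
print("cap top@.158",plane("top",(409.6,266.4),.156))
print("scene cap",plane("scene",(199.5,300),.158))
# stand top face corners (crop px -> image), z=.04
cs=[(500,103),(702,108),(702,290),(493,278)]
q=np.array([plane("top",((x-400)/5+360,y/5+235),.04) for x,y in cs]);print(q,q.mean(0))
b,e=tri((399.4,174),(212,251));print("ball",b,e)
f,e=tri((404.4,188.6),(214,245));print("face",f,e,b-f,np.linalg.norm(b-f))
# sander base plate top edges, shaft direction
for p in[(250,206),(251,293),(84,299)]:print(plane("top",p,.015))
def c(im,x,y,w,h,g): return cv2.resize(cv2.convertScaleAbs(im[y:y+h,x:x+w],alpha=g),(400,600),interpolation=cv2.INTER_CUBIC)
cv2.imwrite("pics/crop1.png",np.hstack([c(s,385,162,32,48,1.8),c(t,196,224,32,48,1.8)]))
E
```

```text
top cap
[399 260  18  17 186] [407.9409 267.086 ]
scene cap
[190 285  21  29 350] [199.3343 301.3457]
cap top@.158 [ 0.5008 -0.3166  0.156 ]
scene cap [ 0.5025 -0.3148  0.158 ]
[[ 0.5409 -0.2737  0.04  ]
 [ 0.5414 -0.3629  0.04  ]
 [ 0.4613 -0.3622  0.04  ]
 [ 0.464  -0.2711  0.04  ]] [ 0.5019 -0.3175  0.04  ]
ball [0.5193 0.0701 0.158 ] 0.0009430451825643999
face [0.5353 0.071  0.1345] 0.00037145309479987227 [-0.016  -0.0009  0.0235] 0.02845157978726518
[0.6502 0.0192 0.015 ]
[0.4532 0.0064 0.015 ]
[0.4286 0.3709 0.015 ]
```

View pics/crop1.png

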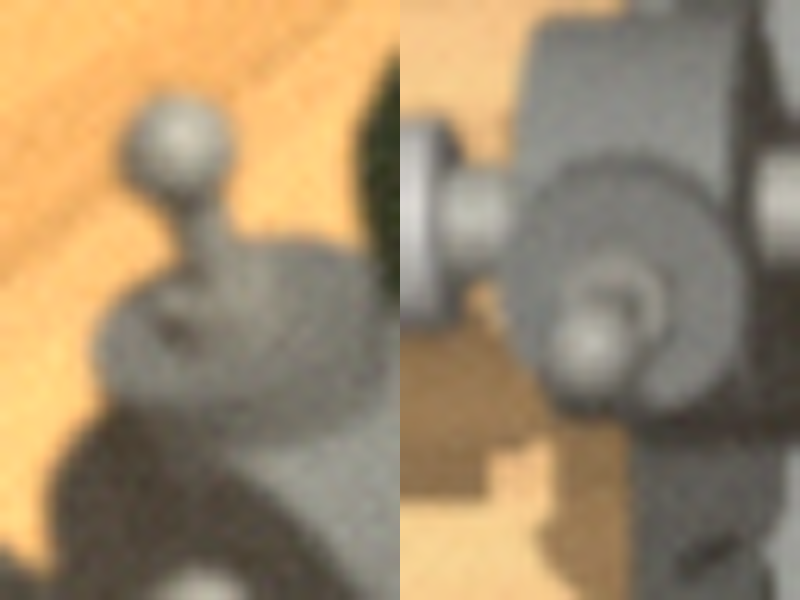

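The refined points are ball (398.8,173.4) in scene and (211.1,251.1) in top, and face (403.7,188.6) and (213.3,246.3). The sander's yaw fixes the azimuth of the lean. I'll check the whole model by projecting it, and look at the gun's hexagon.

```bash
python3 - <<'E'
from h import *
s=cv2.imread("pics/scene0.png");t=cv2.imread("pics/top0.png")
np.set_printoptions(precision=4,suppress=True)
b,e=tri((398.8,173.4),(211.1,251.1));print("ball",b,e)
f,e=tri((403.7,188.6),(213.3,246.3));print("face",f,e,b-f,np.linalg.norm(b-f))
for az in(175,184,193):
    a=np.radians(az);u=np.array([.5*np.cos(a),.5*np.sin(a),.866]);ff=b-.026*u
    print(az,ff,proj("scene",ff),proj("top",ff))
print("gun capend",tri((199.5,299.5),(408.9,266.2)))
print("big cap top", [tri((251.5,y),(352.5,275)) for y in(247,250)])
print("glue cap",plane("top",(410.5,193),.12))
def c(im,x,y,w,h,g): return cv2.resize(cv2.convertScaleAbs(im[y:y+h,x:x+w],alpha=g),(400,600),interpolation=cv2.INTER_CUBIC)
cv2.imwrite("pics/crop2.png",np.hstack([c(s,185,292,40,60,2.6),c(t,384,250,32,48,2.6)]))
E
```

```text
ball [0.5184 0.0709 0.1584] 0.001031658788146484
face [0.533  0.0727 0.1312] 0.0009484024039936519 [-0.0147 -0.0017  0.0272] 0.0309875234538268
175 [0.5313 0.0698 0.1359] [[402.4145 187.0042]] [[214.4403 246.8908]]
184 [0.5314 0.0718 0.1359] [[403.2843 186.4005]] [[213.4164 246.8502]]
193 [0.5311 0.0738 0.1359] [[404.0078 185.6903]] [[212.3928 246.9674]]
gun capend (array([ 0.5012, -0.3146,  0.1573]), np.float64(0.0009486626357976156))
big cap top [(array([ 0.4799, -0.2042,  0.1616]), np.float64(0.0003746218966714464)), (array([ 0.4806, -0.205 ,  0.1551]), np.float64(0.0002555641764820073))]
glue cap [ 0.6615 -0.3264  0.12  ]
```

View pics/crop2.png

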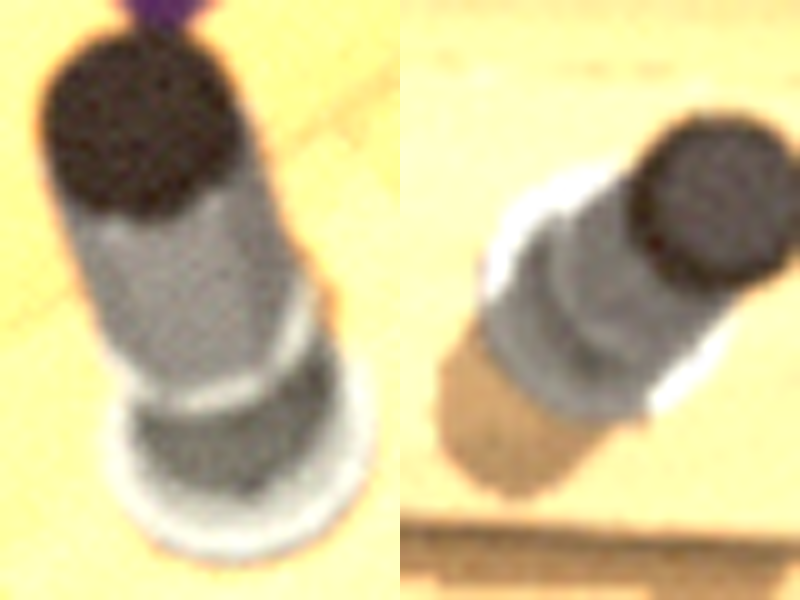

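The flat between the barrel's lower corners, at (150,385) and (255,385) in the crop, faces the scene camera at about azimuth -15°. The fingers already close along azimuth -72°, which fits another pair of flats to within about 3°. The measurements agree: cap end at z=0.157 (0.158 expected), ball at z=0.158, and the same lean from both methods. Now I'll move.

>>> carry_out(targets="0.4 -0.1 0 0 0 0.1 1;0.8 -0.2 0 0 0 0.1 1;0.9 -0.2 0 0 0 0.1 1;0.9 -0.2 0 0 0 0.1 1;0.9 -0.2 0 0 0 0.1 1;0.9 -0.2 0 0 0 0 1;0.9 -0.2 0 0 0 0 1;0.8 -0.2 0 0 0 0 1", newtons=80)

```text
time: 0.77
ee_pos: [0.4055, -0.3915, 0.4043]
tcp_rot: [-180.0, 0.0, 15.3]
wrist_force: [-0.5, -1.5, 0.1]
opening: 0.0853
grasp_force: 0.0
```

```bash
cat >> h.py <<'E'
from scipy.spatial.transform import Rotation as Ro
from workcell import monitor
def need(P,R):
    o=monitor.get_obs();R0=Ro.from_euler("xyz",o["tcp_rot"],degrees=True)
    print("t",o["time"],"pos",o["ee_pos"].round(4),"rot",o["tcp_rot"].round(2),"F",o["wrist_force"].round(1),"op",round(o["opening"],4),"gf",round(o["grasp_force"],1))
    print("shift now",(R0.inv().apply(np.array(P)-o["ee_pos"])/.04).round(3),"turn",((R0.inv()*R).as_rotvec()/.1).round(3),"shift after turn",(R.inv().apply(np.array(P)-o["ee_pos"])/.04).round(3))
G=(.5015,-.3155);RG=Ro.from_euler("xyz",[180,0,16],degrees=True)
E
python3 -c "
from h import *
need((*G,.35),RG)"
```

```text
t 0.7667 pos [ 0.4055 -0.3915  0.4043] rot [-1.7997e+02  1.0000e-02  1.5250e+01] F [-0.5 -1.5  0.1] op 0.0853 gf 0.0
shift now [ 2.816 -1.202  1.357] turn [-0.005  0.002 -0.131] shift after turn [ 2.831 -1.165  1.357]
```

>>> carry_out(targets="0.6 -0.2 0.1 0 0 0 1;0.7 -0.3 0.3 0 0 0 1;0.6 -0.3 0.3 0 0 0 1;0.5 -0.2 0.3 0 0 0 1;0.3 -0.1 0.3 0 0 0 1;0.1 -0.1 0 0 0 0 1;0 0 0 0 0 0 1;0 0 0 0 0 0 1")

```text
time: 1.43
ee_pos: [0.4988, -0.3175, 0.3532]
tcp_rot: [180.0, 0.0, 15.2]
wrist_force: [1.0, -0.3, 0.2]
opening: 0.0854
grasp_force: 0.0
```

```bash
python3 - <<'E'
from h import *
from workcell import camera
need((*G,.275),RG)
cs=[camera(n) for n in("scene","top")]
a=cv2.resize(cs[0][190:370,130:300,::-1],(400,424),interpolation=cv2.INTER_CUBIC);b=cv2.resize(cs[1][180:360,310:480,::-1],(400,424),interpolation=cv2.INTER_CUBIC)
cv2.imwrite("pics/hover.png",cv2.convertScaleAbs(np.hstack([a,b]),alpha=1.8))
E
```

```text
t 1.4333 pos [ 0.4988 -0.3175  0.3532] rot [1.7998e+02 1.0000e-02 1.5220e+01] F [ 1.  -0.3  0.2] op 0.0854 gf 0.0
shift now [ 0.079 -0.03   1.956] turn [ 0.004  0.001 -0.136] shift after turn [ 0.08  -0.029  1.956]
```

View pics/hover.png

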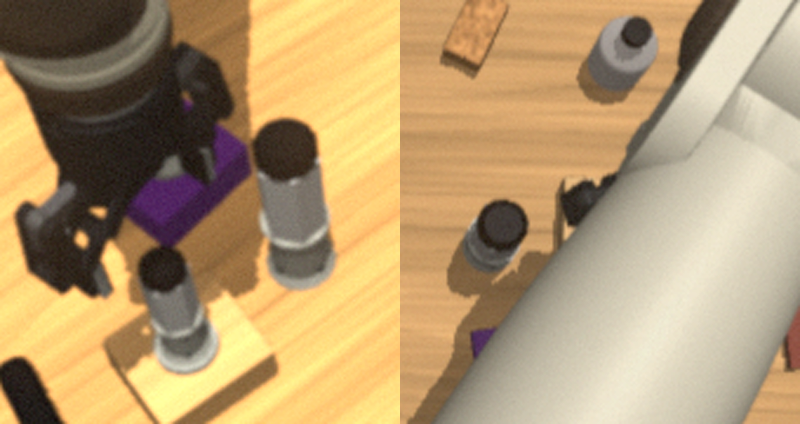

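The open fingers straddle the small gun from above, at about (165,270) in the left crop. The look-alike at (290,200) is clear. I'll descend and grip.

>>> carry_out(targets="0.08 0 0.1 0 0 0 1;0 0 0.3 0 0 0 1;0 0 0.4 0 0 0 1;0 0 0.4 0 0 0 1;0 0 0.4 0 0 0 1;0 0 0.25 0 0 0 1;0 0 0.1 0 0 0 1;0 0 0 0 0 0 1")

```text
time: 2.2
ee_pos: [0.502, -0.3163, 0.2734]
tcp_rot: [-179.9, 0.1, 15.2]
wrist_force: [0.2, 0.3, -0.6]
opening: 0.0856
grasp_force: 0.0
```

>>> carry_out(targets="0 0 0 0 0 0 0.3;0 0 0 0 0 0 0;0 0 0 0 0 0 -0.3;0 0 0 0 0 0 -0.6;0 0 0 0 0 0 -1;0 0 0 0 0 0 -1;0 0 0 0 0 0 -1;0 0 0 0 0 0 -1", newtons=80)

```text
time: 2.87
ee_pos: [0.5024, -0.3163, 0.2755]
tcp_rot: [180.0, -0.0, 15.2]
wrist_force: [-1.4, 0.2, 6.2]
opening: 0.0284
grasp_force: 78.3
```

```bash
python3 -c "
from h import *
need((*G,.36),RG);print(monitor.get_obs()['torque'])"
```

```text
t 2.8667 pos [ 0.5024 -0.3163  0.2755] rot [ 1.7996e+02 -4.0000e-02  1.5230e+01] F [-1.4  0.2  6.2] op 0.0284 gf 78.3
shift now [-0.015 -0.023 -2.114] turn [ 0.008 -0.007 -0.134] shift after turn [-0.016 -0.025 -2.114]
[0.18987294 0.28863331 0.02836618]
```

>>> carry_out(targets="0 0 -0.1 0 0 0 -1;0 0 -0.3 0 0 0 -1;0 0 -0.5 0 0 0 -1;0 0 -0.7 0 0 0 -1;0 0 -0.8 0 0 0 -1;0 0 -0.7 0 0 0 -1;0 0 -0.6 0 0 0 -1;0 0 -0.4 0 0 0 -1")

```text
time: 3.53
ee_pos: [0.502, -0.316, 0.4422]
tcp_rot: [179.9, -0.1, 15.2]
wrist_force: [0.7, 0.4, -2.0]
opening: 0.028
grasp_force: 79.0
```

```bash
cat >> h.py <<'E'
B=np.array([.5184,.0709,.1584]);a=np.radians(183.8)
U=np.array([.5*np.cos(a),.5*np.sin(a),.866]);F=B-.026*U;L=.2295
RN=Ro.from_matrix(np.c_[-np.cross(U,[0,0,1])*0,U*0,-U]) if 0 else None
z=-U;y=np.cross(z,[np.cos(a+np.pi),np.sin(a+np.pi),0]);y/=np.linalg.norm(y);x=np.cross(y,z)
RN=Ro.from_matrix(np.c_[x,y,z])
def T(h): return F+(L+h)*U   # TCP with mouth h out from face
E
python3 -c "
from h import *
print(F,U,RN.as_euler('xyz',degrees=True))
for h in (0,.05,.1,.13): print(h,T(h).round(4),np.hypot(*T(h)[:2]))
need(T(.1),RN);o=monitor.get_obs();print(o['q'].round(1))"
```

```text
[0.53137142 0.07176156 0.135884  ] [-0.49890073 -0.03313695  0.866     ] [180.         -30.00072778   3.8       ]
0 [0.4169 0.0642 0.3346] 0.42178164434616505
0.05 [0.3919 0.0625 0.3779] 0.39688071315233614
0.1 [0.367  0.0608 0.4212] 0.37199307175975604
0.13 [0.352  0.0598 0.4472] 0.35706802211375666
t 3.5333 pos [ 0.502  -0.316   0.4422] rot [ 1.7988e+02 -1.1000e-01  1.5230e+01] F [ 0.7  0.4 -2. ] op 0.028 gf 79.0
shift now [-0.783 -9.979  0.502] turn [-0.504  5.197  1.954] shift after turn [-2.639 -9.625 -0.918]
[-32.2  12.1  22.3 100.    0.  132.6]
```

>>> carry_out(targets="0 -0.4 0 0 0 0 -1;0 -0.8 0 0 0 0 -1;-0.1 -1 0 0 0 0 -1;-0.1 -1 0 0 0 0 -1;-0.1 -1 0 0 0 0 -1;-0.1 -1 0 0 0 0 -1;-0.1 -1 0 0 0 0 -1;-0.1 -0.9 0 0 0 0 -1")

```text
time: 4.2
ee_pos: [0.4031, -0.0469, 0.4394]
tcp_rot: [-180.0, -0.0, 15.2]
wrist_force: [1.2, 0.8, -2.5]
opening: 0.0284
grasp_force: 79.3
```

>>> carry_out(targets="-0.1 -0.8 0 0 0 0.2 -1;-0.1 -0.6 0 0 0.3 0.3 -1;0 -0.5 0 -0.1 0.6 0.3 -1;0 -0.4 0 -0.1 0.7 0.3 -1;0 -0.2 0 -0.1 0.7 0.3 -1;0 0 0 -0.1 0.7 0.3 -1;0 0 0 -0.1 0.7 0.2 -1;0 0 0 0 0.6 0 -1")

```text
time: 4.87
ee_pos: [0.3751, 0.0318, 0.4393]
tcp_rot: [178.9, -25.0, 5.3]
wrist_force: [-0.7, 0.1, -2.7]
opening: 0.0281
grasp_force: 79.5
```

```bash
python3 -c "
from h import *
need(T(.08),RN);o=monitor.get_obs();print(o['q'].round(1))"
```

```text
t 4.8667 pos [0.3751 0.0318 0.4393] rot [178.88 -24.96   5.29] F [-0.7  0.1 -2.7] op 0.0281 gf 79.5
shift now [-0.268 -0.752  0.836] turn [0.075 0.877 0.24 ] shift after turn [-0.358 -0.738  0.814]
[  5.2 -32.7 -19.   78.7  -1.1 179.9]
```

Joint 6 is at its limit. Any turn about the gun's axis will do, so I'll choose one about 15° back.

```bash
cat >> h.py <<'E'
RN=RN*Ro.from_rotvec([0,0,-.28])
E
python3 -c "
from h import *
need(T(.08),RN)"
```

```text
t 4.8667 pos [0.3751 0.0318 0.4393] rot [178.88 -24.96   5.29] F [-0.7  0.1 -2.7] op 0.0281 gf 79.5
shift now [-0.268 -0.752  0.836] turn [-0.049  0.881 -2.558] shift after turn [-0.14  -0.809  0.814]
```

>>> carry_out(targets="0 0 0 0 0.1 -0.4 -1;0 0 0 0 0.2 -0.6 -1;0 0 0 0 0.2 -0.6 -1;0 0 0 0 0.2 -0.6 -1;0 0 0 0 0.2 -0.4 -1;0 -0.3 0 0 0 0 -1;-0.1 -0.3 0 0 0 0 -1;0 -0.2 0 0 0 0 -1")

```text
time: 5.53
ee_pos: [0.3614, 0.0611, 0.4325]
tcp_rot: [171.3, -28.6, 22.4]
wrist_force: [-0.6, -0.5, -2.9]
opening: 0.028
grasp_force: 79.6
```

>>> carry_out(targets="0 0 0.2 0 0 0 -1;0 0 0.3 0 0 0 -1;0 0 0.2 0 0 0 -1;0 0 0.1 0 0 0 -1;0 0 0 0 0 0 -1;0 0 0 0 0 0 -1;0 0 0 0 0 0 -1;0 0 0 0 0 0 -1")

```text
time: 6.2
ee_pos: [0.3783, 0.062, 0.405]
tcp_rot: [171.2, -28.7, 22.4]
wrist_force: [0.1, -0.6, -2.2]
opening: 0.0277
grasp_force: 79.6
```

```bash
python3 - <<'E'
from h import *
from workcell import camera
need(T(.08),RN);print(monitor.get_obs()['q'].round(1))
o=monitor.get_obs();R0=Ro.from_euler("xyz",o["tcp_rot"],degrees=True)
for d in(.155,L):
    p=o["ee_pos"]+R0.apply([0,0,d]);print(d,p.round(4),proj("scene",p),proj("top",p))
cs=[camera(n)[:,:,::-1] for n in("scene","top")]
for i,n in enumerate(("scene","top")): cv2.imwrite(f"pics/{n}1.png",cs[i])
a=cv2.resize(cs[0][100:250,330:480],(400,400),interpolation=cv2.INTER_CUBIC);b=cv2.resize(cs[1][190:310,150:270],(400,400),interpolation=cv2.INTER_CUBIC)
cv2.imwrite("pics/pre.png",cv2.convertScaleAbs(np.hstack([a,b]),alpha=1.8))
E
```

```text
t 6.2 pos [0.3783 0.062  0.405 ] rot [171.22 -28.66  22.42] F [ 0.1 -0.6 -2.2] op 0.0277 gf 79.6
shift now [-0.044 -0.003  0.006] turn [-0.071  0.004  0.04 ] shift after turn [-0.044 -0.003  0.006]
[ 10.1 -36.1 -25.9  70.5  -2.7 169.2]
0.155 [0.4552 0.0681 0.2706] [[377.88189632 102.72938167]] [[198.14407621 276.04849039]]
0.2295 [0.4922 0.0711 0.2059] [[391.35172961 144.374112  ]] [[205.42557785 260.65079438]]
```

View pics/pre.png

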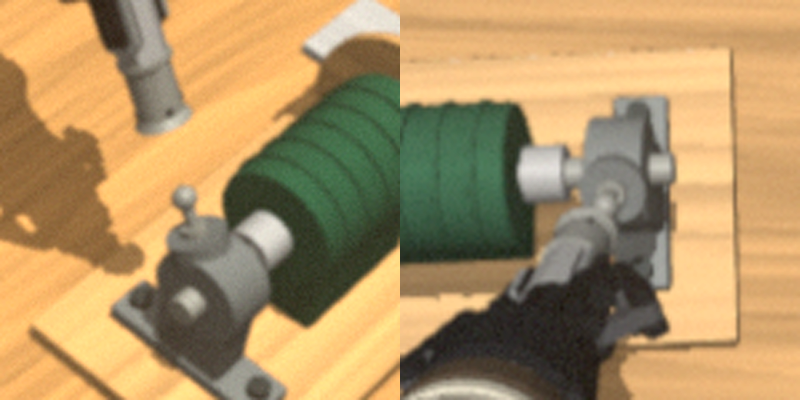

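In the scene crop the mouth is at about (163,123), which is image (391,146), against a predicted (391,144), so the gun sits in the gripper as expected. I'll close in to about 42 mm from the face and compare mouth and ball up close.

>>> carry_out(targets="-0.04 0 0.1 -0.07 0 0 -1;0 0 0.2 0 0 0 -1;0 0 0.2 0 0 0 -1;0 0 0.2 0 0 0 -1;0 0 0.15 0 0 0 -1;0 0 0.1 0 0 0 -1;0 0 0 0 0 0 -1;0 0 0 0 0 0 -1")

```text
time: 6.97
ee_pos: [0.396, 0.0629, 0.3706]
tcp_rot: [170.8, -28.6, 22.4]
wrist_force: [-0.1, 0.3, -1.8]
opening: 0.028
grasp_force: 79.6
```

```bash
python3 - <<'E'
from h import *
from workcell import camera
need(T(.042),RN)
o=monitor.get_obs();R0=Ro.from_euler("xyz",o["tcp_rot"],degrees=True)
p=o["ee_pos"]+R0.apply([0,0,L])
cs=[camera(n)[:,:,::-1] for n in("scene","top")]
f=12.5;out=[]
for im,n,x,y in((cs[0],"scene",381,150),(cs[1],"top",194,230)):
    q=proj(n,np.array([p,B,F]));print(n,q.round(1).tolist(),"crop",((q-[x,y]+.5)*f).round(0).tolist())
    out.append(cv2.resize(cv2.convertScaleAbs(im[y:y+48,x:x+32],alpha=1.9),(400,600),interpolation=cv2.INTER_CUBIC))
cv2.imwrite("pics/near.png",np.hstack(out))
E
```

```text
t 6.9667 pos [0.396  0.0629 0.3706] rot [170.84 -28.6   22.43] F [-0.1  0.3 -1.8] op 0.028 gf 79.6
shift now [ 0.003  0.003 -0.011] turn [-0.005  0.015  0.043] shift after turn [ 0.003  0.003 -0.011]
scene [[396.4, 165.3], [399.1, 173.3], [403.3, 186.4]] crop [[198.0, 197.0], [233.0, 298.0], [285.0, 462.0]]
top [[210.0, 254.3], [211.3, 251.3], [213.4, 246.8]] crop [[206.0, 310.0], [223.0, 272.0], [249.0, 217.0]]
```

View pics/near.png

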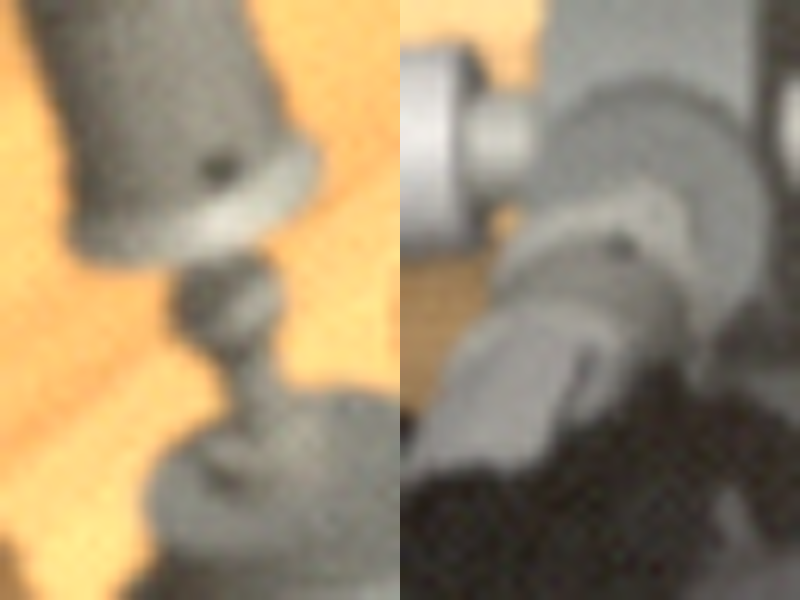

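The mouth rim centre at (197,205) and ball at (230,297) in the scene crop match the predictions (198,197) and (233,298). In the top crop, the rim centre is at x≈605 against a predicted 606. The gun is aligned, so I'll press on gradually.

>>> carry_out(targets="0 0 0.05 0 0 0 -1;0 0 0.1 0 0 0 -1;0 0 0.1 0 0 0 -1;0 0 0.1 0 0 0 -1;0 0 0.05 0 0 0 -1;0 0 0 0 0 0 -1;0 0 0 0 0 0 -1;0 0 0 0 0 0 -1")

```text
time: 7.73
ee_pos: [0.4039, 0.0634, 0.3571]
tcp_rot: [170.8, -28.6, 22.4]
wrist_force: [-0.6, 0.8, -2.5]
opening: 0.0276
grasp_force: 79.6
```

```bash
cat >> h.py <<'E'
def st():
    o=monitor.get_obs();R0=Ro.from_euler("xyz",o["tcp_rot"],degrees=True)
    d=R0.inv().apply(o["ee_pos"]-T(0))*1e3
    print("t",round(o["time"],2),"h mm",-d[2].round(1),"lat",d[:2].round(1),"Ftool",R0.inv().apply(o["wrist_force"]-[0,0,-2.4]).round(1),"T",R0.inv().apply(o["torque"]).round(2),"gf",round(o["grasp_force"],1))
E
python3 -c "
from h import *
st()"
```

```text
t 7.73 h mm 25.9 lat [-0.  -0.1] Ftool [-0.2 -1.  -0.2] T [ 0.19 -0.6  -0.02] gf 79.6
```

>>> carry_out(targets="0 0 0.05 0 0 0 -1;0 0 0.05 0 0 0 -1;0 0 0.05 0 0 0 -1;0 0 0.05 0 0 0 -1;0 0 0 0 0 0 -1;0 0 0 0 0 0 -1;0 0 0 0 0 0 -1;0 0 0 0 0 0 -1")

```text
time: 8.4
ee_pos: [0.4079, 0.0637, 0.3505]
tcp_rot: [170.8, -28.7, 22.4]
wrist_force: [-3.8, -0.1, 4.7]
opening: 0.0279
grasp_force: 80.0
```

```bash
python3 -c "
from h import *
st()"
```

```text
t 8.4 h mm 18.2 lat [ 0.2 -0.1] Ftool [ 0.3 -0.1 -8.1] T [ 0.37 -0.54 -0.02] gf 80.0
```

Axial force is 8 N with no lateral force, so the ball is on the jaws. I'll keep pressing.

>>> carry_out(targets="0 0 0.05 0 0 0 -1;0 0 0.05 0 0 0 -1;0 0 0.05 0 0 0 -1;0 0 0.05 0 0 0 -1;0 0 0 0 0 0 -1;0 0 0 0 0 0 -1;0 0 0 0 0 0 -1;0 0 0 0 0 0 -1", newtons=100)

```text
time: 9.07
ee_pos: [0.4118, 0.0639, 0.3426]
tcp_rot: [170.8, -28.6, 22.4]
wrist_force: [3.8, 0.1, -6.0]
opening: 0.0279
grasp_force: 98.6
```

```bash
python3 -c "
from h import *
st()"
```

```text
t 9.07 h mm 9.4 lat [-0.4 -0.2] Ftool [1.4 0.5 5. ] T [ 0.05 -0.25 -0.03] gf 98.6
```

The force changed sign, so the jaws have snapped over the ball. Next is pushing it home against the spring.

>>> carry_out(targets="0 0 0.05 0 0 0 -1;0 0 0.05 0 0 0 -1;0 0 0.05 0 0 0 -1;0 0 0.02 0 0 0 -1;0 0 0 0 0 0 -1;0 0 0 0 0 0 -1;0 0 0 0 0 0 -1;0 0 0 0 0 0 -1")

```text
time: 9.73
ee_pos: [0.4149, 0.0641, 0.3378]
tcp_rot: [170.8, -28.6, 22.4]
wrist_force: [-7.9, -0.9, 4.7]
opening: 0.0277
grasp_force: 99.3
```

```bash
python3 -c "
from h import *
st()"
```

```text
t 9.73 h mm 3.7 lat [-0.1 -0.1] Ftool [ -3.2  -0.5 -10.1] T [ 0.33 -1.53  0.  ] gf 99.3
```

>>> carry_out(targets="-0.01 0 0.03 0 0 0 -1;0 0 0.03 0 0 0 -1;0 0 0.02 0 0 0 -1;0 0 0 0 0 0 -1;0 0 0 0 0 0 -1;0 0 0 0 0 0 -1;0 0 0 0 0 0 -1;0 0 0 0 0 0 -1")

```text
time: 10.4
ee_pos: [0.4162, 0.0641, 0.3352]
tcp_rot: [170.8, -28.7, 22.4]
wrist_force: [-9.3, -0.4, 6.9]
opening: 0.0274
grasp_force: 99.4
```

```bash
python3 -c "
from h import *
st()"
```

```text
t 10.4 h mm 0.8 lat [-0.3 -0.1] Ftool [ -3.2  -1.2 -12.7] T [ 0.32 -1.5  -0.02] gf 99.4
```

>>> carry_out(targets="-0.02 0 0.02 0 0 0 -1;0 0 0.02 0 0 0 -1;0 0 0.01 0 0 0 -1;0 0 0 0 0 0 -1;0 0 0 0 0 0 -1;0 0 0 0 0 0 -1;0 0 0 0 0 0 -1;0 0 0 0 0 0 -1")

```text
time: 11.07
ee_pos: [0.4166, 0.064, 0.3339]
tcp_rot: [170.8, -28.8, 22.5]
wrist_force: [-12.3, -0.9, 10.2]
opening: 0.0275
grasp_force: 100.3
```

```bash
python3 -c "
from h import *
st()"
```

```text
t 11.07 h mm -0.5 lat [-0.6 -0. ] Ftool [ -4.2  -1.2 -17.1] T [ 0.53 -1.57  0.02] gf 100.3
```

>>> carry_out(targets="-0.01 0 0.03 0 0 0 -1;0 0 0.03 0 0 0 -1;0 0 0 0 0 0 -1;0 0 0 0 0 0 -1;0 0 0 0 0 0 -1;0 0 0 0 0 0 -1;0 0 0 0 0 0 -1;0 0 0 0 0 0 -1")

```text
time: 11.73
ee_pos: [0.4175, 0.064, 0.3339]
tcp_rot: [170.8, -29.0, 22.5]
wrist_force: [-20.8, -2.6, 22.5]
opening: 0.0275
grasp_force: 96.1
```

```bash
python3 - <<'E'
from h import *
from workcell import camera
st();need(T(0),RN)
cs=[camera(n)[:,:,::-1] for n in("scene","top")]
out=[cv2.resize(cv2.convertScaleAbs(im[y:y+72,x:x+48],alpha=1.9),(400,600),interpolation=cv2.INTER_CUBIC) for im,x,y in((cs[0],375,140),(cs[1],190,215))]
cv2.imwrite("pics/home.png",np.hstack(out))
E
```

```text
t 11.73 h mm -1.0 lat [0.1 0.3] Ftool [ -5.6  -0.4 -32.1] T [ 0.69 -1.87 -0.11] gf 96.1
t 11.7333 pos [0.4175 0.064  0.3339] rot [170.76 -28.96  22.5 ] F [-20.8  -2.6  22.5] op 0.0275 gf 96.1
shift now [-0.002 -0.007 -0.025] turn [ 0.003 -0.049  0.044] shift after turn [-0.003 -0.007 -0.025]
```

View pics/home.png

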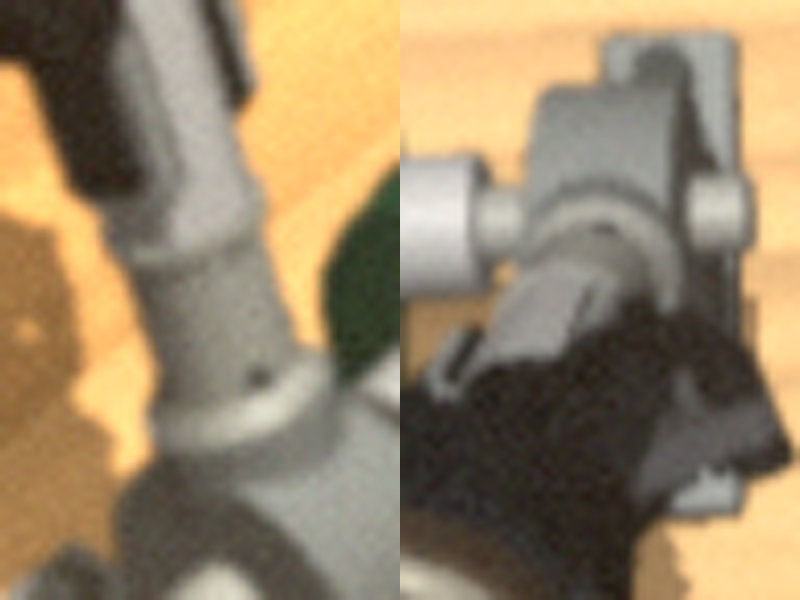

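The picture shows the mouth rim seated flat on the round face, at about (240,410) in the left half and (610,235) in the right. The axial force rises steeply past 13 N, which is the hard stop. I'll ease the push slightly, check it is steady, and hand in.

>>> carry_out(targets="0 0 -0.02 0 0 0 -1;0 0 0 0 0 0 -1;0 0 0 0 0 0 -1;0 0 0 0 0 0 -1;0 0 0 0 0 0 -1;0 0 0 0 0 0 -1;0 0 0 0 0 0 -1;0 0 0 0 0 0 -1")

```text
time: 12.5
ee_pos: [0.4174, 0.0639, 0.3339]
tcp_rot: [170.8, -28.9, 22.5]
wrist_force: [-12.1, -0.6, 16.7]
opening: 0.0274
grasp_force: 97.9
```

```bash
python3 - <<'E'
from h import *
from workcell import bot
st();o=monitor.get_obs();R=Ro.from_euler("xyz",o["tcp_rot"],degrees=True)
if R.inv().apply(o["wrist_force"])[2]<-18: print(bot.job_done())
E
```

```text
t 12.5 h mm -0.9 lat [0.  0.3] Ftool [ -0.7  -0.5 -22.6] T [ 0.44 -0.98 -0.04] gf 97.9
the job is handed in; nothing more can be done
None
```

The grease gun was lifted off its peg, snapped over the nipple's ball head and pushed home to the hard stop; I handed the job in at 12.5 s, still gripping it and pressing with about 22 N, and the arm's path stayed clear of the glue bottle, sanding block and screwdriver (not re-checked by camera at the end).

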